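Shut the tweezer box before the shower

TASK

Somebody is about to shower: lower the lid of the blue box that holds the tweezers, gently and without letting it slam, until it rests fully shut on the box. Leave the lid of the orange soap box as it stands so that the soap can dry, and do not disturb the white mug.

Things in the scene. Friction and masses are not known exactly. Their poses are not given: they have to be found in the camera images.
- tweezer_box: Blue box with a steel tweezer inside, fixed on a pine riser 2 to 50 mm high: 150 mm (its x) by 120 (its y) by 50 high; origin at the centre of its underside, z up. Lid hinge line: along its y, 75 mm along +x and 54 mm above the origin (the edge away from the robot). Blue lid: plate 150 mm long from the hinge, 120 wide, 6 thick; white lip, 40 wide, 13 out, at its free edge.
- tweezer_lid (a joint): Blue lid's angle about its hinge, rad: 0 = shut on the box's rubber-edged rim (outer face level, 60 mm above the box's underside), growing as the free edge rises, pi/2 = upright. Starts at 0.75 to 1.1, leaning over the box towards the robot. Stiff hinge: it stays where it is left; 2 to 4 N on the outer face near the free edge lowers it. Shut, the rubber gives about 1 mm per 2 N pressed there.
- soap_lid_rim (a point): Middle of the free edge, on the outer face, of the lid of the orange soap box, a look-alike of the same sizes and hinge on a riser of its own (with a white soap bar inside), part open too; it stands beside the blue box, to the left or right of it. To be left as it is.
- mug: White ceramic mug, loose, 80 mm across, 90 mm high, with its handle at its +y; origin at the centre of its underside. It stands in the gap between the two boxes, near their front (robot-side) ends. To be left as it is.

How it is judged:
By the outcome, as a careful person would: the job done as asked, in the order asked, and still so for the second after the job is handed in, with the robot touching nothing.
It also fails if it takes over 35 s, if anything falls off the work surface, if the arm or the gripper's body presses on something with over 40 N, if the wrist force passes 120 N, or if a joint passes its speed limit or range.

ROBOT

A 6-joint arm with a two-finger parallel gripper is mounted at the origin on the work surface. World frame = base frame: x ahead of the robot, y to its left, z up, the work surface at z = 0. Lengths are in mm, angles in rad, forces in N, time in s.
With the tool pointing down it reaches from about 275 to 750 mm from the base axis. Payload 10.2 kg.
Tool frame: the origin (TCP) lies at the very end of the fingers, on their centre line; the grasp point (between the pads) lies 19 mm behind it; z points along the fingers, y is the line along which they close (so a half turn about z gives the same grasp; the last joint's range is limited). The gripper opens to 85 mm and grips with 20 to 120 N. Pads are 22 mm wide; open, the fingers measure 114 mm over their backs; the gripper's body (76 mm by 85 mm) begins 54 mm behind the grasp point. The pads swing forward as they close: fully open they stand 13 mm farther back than shut.
Start: joints at [-1.48, 0.313, 1.498, -0, 1.331, -0.223], TCP at [162.042, -499.373, 231.294] pointing down, gripper open.
Joint ranges: [-2.94, 2.94], [-0.97, 2.17], [0.19, 2.56], [-1.23, 4.37], [0.02, 3.11], [-2.88, 2.88]. Speed limits (rad/s): [2.39, 2.39, 3.01, 3.14, 3.14, 3.14].

INTERFACE

Orientations are given as a unit quaternion [w, x, y, z].
In Python, from rig import ctrl, optics gives the robot as it stands. The module is installed in compiled form; this text tells all that it offers.
- The arm moves only by the shell command python3 -m handwheel 'ROWS' [FORCE]. ROWS is JSON, a list that holds one entry, the list of rows, each a list of 5 numbers: the gripper command: -1 is fully open, 1 is shut, values between are in proportion, then the shift along the world's x, y, z in units of 50 mm (1.0 is 50 mm), then the turn about the world's z in units of 8 degrees (1.0 is 8 degrees). In form: [[[gripper, tx, ty, tz, twist], ...]]. A call has 1 to 10 rows; each row shifts and turns the commanded pose from where the row before left it; what a row does not reach is not made up. A row lasts 1/10 s, in which the tool goes at most 50 mm and 8.59 degrees, less where a joint would pass 70% of its speed; a pose out of reach is approached as far as the arm can. A call is refused whole if a number of a shift passes 1 or a number of a turn 1, either way. A call with a gripper value outside its range is refused whole. The fingers move at their own pace and stop on an object; FORCE is the grip in N (left out, the last holds). Time passes only in rows, so rows that do not move let the fingers close. It gives the time, the measured TCP pose, the force, the opening and the grip force at its end, in the units of the state.
- ctrl.sense(): the state, without advancing time (a new reading comes with each control period).
- optics.capture(name): name is "scene" or "top" or "wrist"; returns a dict with "img" (420x560x3 uint8, blue, green, red), "K" (3x3 intrinsics, pixels), "dist_coeffs" ([k1, k2, p1, p2, k3] as OpenCV has them; the pictures are not rectified), "R" (3x3) and "t" (3): a world point X has camera coordinates R X + t. Camera axes: x right, y down, z forward; pixel columns grow to the right and rows downward; lengths in mm; the calibration is good to about 2 mm. A picture is of the moment at which its call begins. There is no depth.
- ctrl.finish_job(): hands the job in; it is judged then, once.
The state is a dict: "time_s": time; "joints": joint angles; "dq": joint speeds; "tau": joint torques, N m; "eef_pos": TCP position; "ee_rot": TCP orientation; "force": force on the tool from outside, world axes, zero at the start; "wrist_torque": the same for the moment, N m; "grip_width": opening from 0.0 (shut) to 1.0 (fully open); "grip_force": force on a finger pad.
Only numpy, scipy, OpenCV 4.12 (cv2) and the standard library are available. Lean on these libraries where they do the work, as an engineer would, in place of code of your own. Each camera call takes 0.05 s, during which the arm holds its last target. There are 200 camera calls.

## Working session

There is one attempt and no reset: what is moved stays moved. The work goes in short steps, Python scripts to look and compute and a shell command to move; the robot and the scene stay as the last step left them, time stands still between calls to the robot, and variables do not carry over. Pictures are saved under pics/ and viewed, at most 10 in all, crops included, and the job is handed in when it is done.

```bash
mkdir -p pics; python3 - <<'E'
from rig import ctrl, optics
import cv2,numpy as np,pickle
d={}
for n in("scene","top"):
    c=optics.capture(n); d[n]=c; cv2.imwrite(f"pics/{n}0.png",c["img"])
    print(n,c["K"],c["dist_coeffs"],c["R"],c["t"])
pickle.dump(d,open("d.pkl","wb"))
s=ctrl.sense();print(s)
E
```

```text
scene [[434.36270503   0.         277.32861326]
 [  0.         434.36270503 214.00300323]
 [  0.           0.           1.        ]] [-0.12699397  0.          0.          0.          0.        ] [[-1.98882908e-01  9.80023251e-01  1.30668143e-04]
 [ 7.01260336e-01  1.42404756e-01 -6.98537635e-01]
 [-6.84601731e-01 -1.38835564e-01 -7.15573306e-01]] [  94.88057267 -336.58150947 1252.78047608]
top [[500.48325376   0.         277.3204178 ]
 [  0.         500.48325376 208.9163887 ]
 [  0.           0.           1.        ]] [-0.09030198  0.          0.          0.          0.        ] [[ 0.00409144 -0.99998572  0.00343925]
 [-0.9891086  -0.00455292 -0.14711715]
 [ 0.1471307  -0.00279987 -0.9891131 ]] [  8.58618046 563.94793407 849.74309811]
{'time_s': 0.1, 'joints': array([-1.48040867e+00,  3.13373382e-01,  1.49837420e+00,  1.95377977e-05,
        1.33099877e+00, -2.23443451e-01]), 'dq': array([ 7.41486609e-05, -9.62905006e-04, -1.40248462e-03,  3.10827092e-04,
       -1.54353543e-03,  2.26435915e-03]), 'tau': array([ 3.77115444e-03, -4.12899792e+01, -2.60144198e+01, -1.27586591e-04,
        2.93749428e-03,  6.83689649e-06]), 'eef_pos': array([ 162.01986053, -499.12816202,  230.79795196]), 'ee_rot': array([-5.74940620e-04,  9.87714194e-01,  1.56270083e-01,  4.78151882e-05]), 'force': array([ 0.42551195, -0.4208712 ,  0.04444809]), 'wrist_torque': array([0.046491  , 0.00327408, 0.0509485 ]), 'grip_force': 0.0, 'grip_width': 1.001191197534115}
```

View pics/scene0.png

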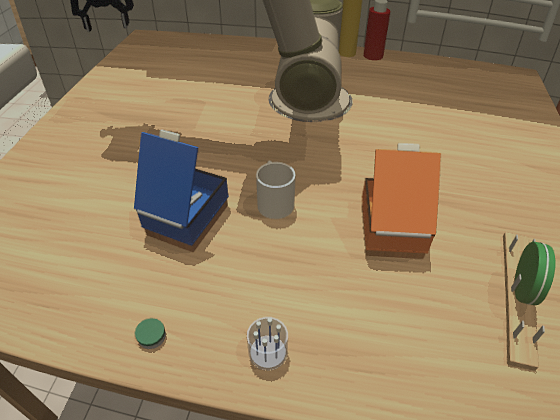

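View pics/top0.png

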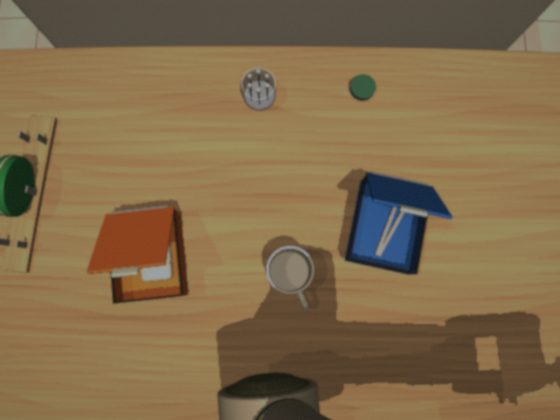

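The scene view shows the blue box around (180,200) and the top view shows it around (390,225). The mug is at (290,270) in the top view, and the orange box is on the left. I'll crop the blue box from both views to pick exact corners.

```bash
python3 - <<'E'
import cv2,numpy as np,pickle
d=pickle.load(open("d.pkl","rb"))
a=d["scene"]["img"][120:255,120:240]; b=d["top"]["img"][160:285,340:460]
o=np.zeros((540,800,3),np.uint8)
A=cv2.resize(a,None,fx=3.3,fy=3.3,interpolation=cv2.INTER_CUBIC);B=cv2.resize(b,None,fx=3.3,fy=3.3,interpolation=cv2.INTER_CUBIC)
A=np.clip(A*1.6,0,255);B=np.clip(B*2.2,0,255)
o[:A.shape[0],:A.shape[1]]=A;o[:B.shape[0],400:400+B.shape[1]]=B
cv2.imwrite("pics/crop.png",o)
E
```

```text
(no output)
```

View pics/crop.png

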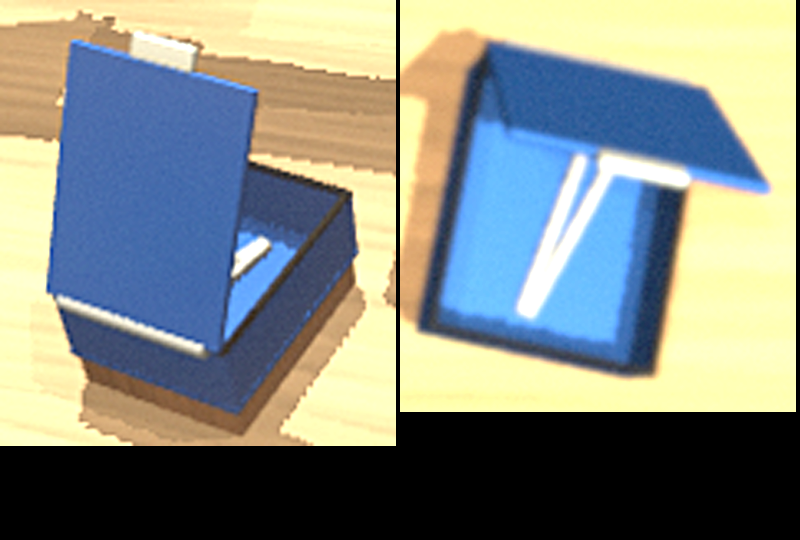

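```bash
cat >fit.py <<'E'
import cv2,numpy as np,pickle
from scipy.optimize import least_squares
d=pickle.load(open("d.pkl","rb"))
def proj(n,X):
    c=d[n];return cv2.projectPoints(np.array(X,float),cv2.Rodrigues(c["R"])[0],np.array(c["t"],float),c["K"],np.array(c["dist_coeffs"]))[0][:,0]
L=lambda r,y:("L",r,y)
S=[(L(150,-60),72,41),(L(150,60),257,92),(L(0,-60),50,293),(L(0,60),222,345),((-75,60,50),353,193),((75,60,0),240,412),((-75,60,0),357,255),((75,-60,0),75,350)]
T=[(L(0,60),488,42),(L(0,-60),706,88),(L(150,-60),768,184),(L(150,60),508,128),((-75,-60,50),655,376)]
def W(p,q):
    x,y,h,w,a=q
    if p[0]=="L":
        p=(75-p[1]*np.cos(a)+6*np.sin(a),p[2],54+p[1]*np.sin(a)+6*np.cos(a))
    c,s=np.cos(w),np.sin(w);return (x+c*p[0]-s*p[1],y+s*p[0]+c*p[1],h+p[2])
def res(q):
    rs=proj("scene",[W(p,q) for p,_,_ in S])-[[120+u/3.3,120+v/3.3] for _,u,v in S]
    rt=proj("top",[W(p,q) for p,_,_ in T])-[[340+(u-400)/3.3,160+v/3.3] for _,u,v in T]
    return np.r_[rs,rt].ravel()
if __name__=="__main__":
    f=least_squares(res,[400,-200,25,-.15,1.],loss="soft_l1",x_scale=[10,10,10,.1,.1])
    q=f.x;print(q,res(q).reshape(-1,2).round(1).tolist())
    for a in (q[4],.8,.6,.4,.2,0):
        print(round(a,2),[np.round(W(L(r,0),[*q[:4],a])).tolist() for r in(110,135,150)])
    # mug: rim centre in top (290,270) at z=90
    c=d["top"];u=cv2.undistortPoints(np.array([[[290.,268.]]]),c["K"],c["dist_coeffs"])[0,0]
    R,t=c["R"],c["t"];C=-R.T@t;v=R.T@np.r_[u,1];print("mug",C+v*(90-C[2])/v[2])
E
python3 fit.py
```

```text
[ 5.31638893e+02 -1.81560390e+02  2.33948810e+01 -2.03990047e-01
  1.08194882e+00] [[-1.4, -0.5], [-0.7, -0.8], [-1.4, 0.2], [-0.4, 2.6], [-0.1, -0.1], [-0.0, 0.4], [0.6, -1.2], [-0.9, 1.1], [-2.3, -0.2], [-0.7, 0.1], [0.7, 0.3], [-1.1, 0.3], [-1.3, 1.4]]
1.08 [[560.0, -187.0, 177.0], [548.0, -185.0, 199.0], [541.0, -184.0, 213.0]]
0.8 [[534.0, -182.0, 160.0], [517.0, -179.0, 178.0], [507.0, -176.0, 189.0]]
0.6 [[519.0, -179.0, 144.0], [499.0, -175.0, 159.0], [487.0, -172.0, 167.0]]
0.4 [[508.0, -177.0, 126.0], [486.0, -172.0, 135.0], [472.0, -169.0, 141.0]]
0.2 [[501.0, -175.0, 105.0], [477.0, -170.0, 110.0], [462.0, -167.0, 113.0]]
0 [[497.0, -174.0, 83.0], [473.0, -169.0, 83.0], [458.0, -166.0, 83.0]]
mug [457.84982093 -10.23893175  90.        ]
```

The fit is good: residuals are about 1–2 px and the lid angle is about 1.08 rad. I'll close the gripper and go over the top to behind the lid's free edge, turning by -30°.

```bash
python3 -m handwheel '[[[1,0.3,0.2,0.35,-0.37],[1,0.5,0.35,0.35,-0.37],[1,0.6,0.42,0.35,-0.37],[1,0.6,0.42,0.35,-0.37],[1,0.6,0.42,0.1,-0.37],[1,0.6,0.42,0,-0.37],[1,0.6,0.42,0,-0.37],[1,0.6,0.42,0,-0.37],[1,0.6,0.42,0,-0.37],[1,0.6,0.42,0,-0.37]]]' 20
```

```text
time_s: 1.1
eef_pos: [443.1, -302.7, 306.0]
ee_rot: [-0.0, 0.995, -0.102, -0.0]
force: [-0.5, -0.1, 0.1]
grip_width: -0.001
grip_force: 0.0
```

```bash
python3 -m handwheel '[[[1,0.6,0.42,0,0],[1,0.6,0.42,0,0],[1,0.6,0.42,0,0],[1,0.6,0.42,0,0],[1,0.5,0.4,0,0],[1,0.3,0.2,0,0],[1,0,0,0,0],[1,0,0,0,0]]]'
```

```text
time_s: 1.9
eef_pos: [601.8, -190.0, 305.8]
ee_rot: [-0.0, 0.995, -0.101, -0.001]
force: [-0.7, -0.2, -0.1]
grip_width: 0.0
grip_force: 0.0
```

```bash
python3 -m handwheel '[[[1,0,-0.03,-0.4,0],[1,0,-0.03,-0.5,0],[1,0,-0.03,-0.5,0],[1,0,0,-0.45,0],[1,0,0,-0.25,0],[1,-0.2,0,0,0],[1,-0.2,0,0,0],[1,0,0,0,0]]]'; python3 - <<'E'
from rig import optics
import cv2
c=optics.capture("scene");cv2.imwrite("pics/s1.png",cv2.resize(c["img"][60:260,60:300],None,fx=3,fy=3))
E
```

```text
time_s: 2.7
eef_pos: [581.2, -195.0, 202.1]
ee_rot: [0.0, 0.995, -0.102, 0.0]
force: [0.4, -0.5, -0.8]
grip_width: -0.002
grip_force: 0.0
```

View pics/s1.png

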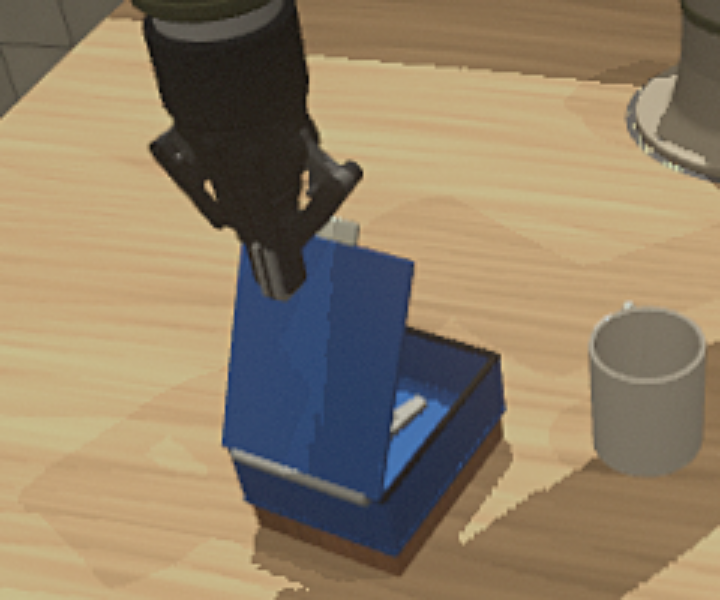

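```bash
python3 - <<'E'
from fit import *
print((proj("scene",[(581.2,-195,202.1),(570,-193,202),(592,-197,202)])-60)*3)
q=[531.6,-181.6,23.4,-.204,1.082]
print((proj("scene",[W(L(r,y),q) for r in(150,135,0) for y in(-60,0,60)])-60)*3)
E
```

```text
[[282.45918598 291.10241389]
 [293.28296173 279.80411484]
 [271.78686828 302.47110302]]
[[241.11912858 215.65442828]
 [323.72070596 237.60575306]
 [411.35645363 261.08007923]
 [238.85140218 239.92425638]
 [320.93822505 262.43196666]
 [407.99000274 286.44606259]
 [221.18060503 446.76096866]
 [298.66930835 473.45253939]
 [380.52498347 501.48884669]]
```

```bash
python3 - <<'E'
from fit import *
q=[531.6,-181.6,23.4,-.204]
prev=np.array([581.2,-195,202.1])
for a in [1.12,1.02,.88,.74,.6,.46,.32,.2,.1,.04,0,-.01]:
    P=np.array(W(L(132,0),q+[a]))+11*np.array([np.cos(q[3]),np.sin(q[3]),0])
    print(a,P.round(1),((P-prev)/50).round(3));prev=P
E
```

```text
1.12 [ 564.8 -188.5  198.8] [-0.328  0.131 -0.065]
1.02 [ 553.2 -186.1  193. ] [-0.232  0.048 -0.116]
0.88 [ 538.  -182.9  183. ] [-0.304  0.063 -0.201]
0.74 [ 524.3 -180.1  170.8] [-0.273  0.057 -0.242]
0.6 [ 512.4 -177.6  156.9] [-0.237  0.049 -0.279]
0.46 [ 502.6 -175.6  141.4] [-0.197  0.041 -0.31 ]
0.32 [ 495.  -174.   124.6] [-0.153  0.032 -0.335]
0.2 [ 490.3 -173.1  109.5] [-0.093  0.019 -0.302]
0.1 [ 487.8 -172.5   96.5] [-0.05   0.01  -0.259]
0.04 [ 486.9 -172.4   88.7] [-0.018  0.004 -0.157]
0 [ 486.6 -172.3   83.4] [-0.007  0.001 -0.105]
-0.01 [ 486.5 -172.3   82.1] [-0.001  0.    -0.026]
```

Now make contact and start lowering, down to an angle of about 0.88.

```bash
python3 -m handwheel '[[[1,-0.11,0.04,-0.02,0],[1,-0.11,0.04,-0.02,0],[1,-0.1,0.04,-0.02,0],[1,-0.08,0.02,-0.04,0],[1,-0.08,0.02,-0.04,0],[1,-0.08,0.02,-0.04,0],[1,-0.08,0.015,-0.05,0],[1,-0.08,0.015,-0.05,0],[1,-0.08,0.015,-0.05,0],[1,-0.08,0.015,-0.05,0]]]'
```

```text
time_s: 3.75
eef_pos: [537.7, -182.3, 182.0]
ee_rot: [-0.0, 0.995, -0.101, 0.0]
force: [0.7, -0.4, -0.2]
grip_width: -0.005
grip_force: 0.7
```

```bash
python3 - <<'E'
from rig import optics,ctrl
import cv2
c=optics.capture("scene");cv2.imwrite("pics/s2.png",cv2.resize(c["img"][60:260,60:300],None,fx=3,fy=3));print(ctrl.sense()["force"])
E
```

```text
[ 0.18065828 -0.96592566 -0.01052048]
```

View pics/s2.png

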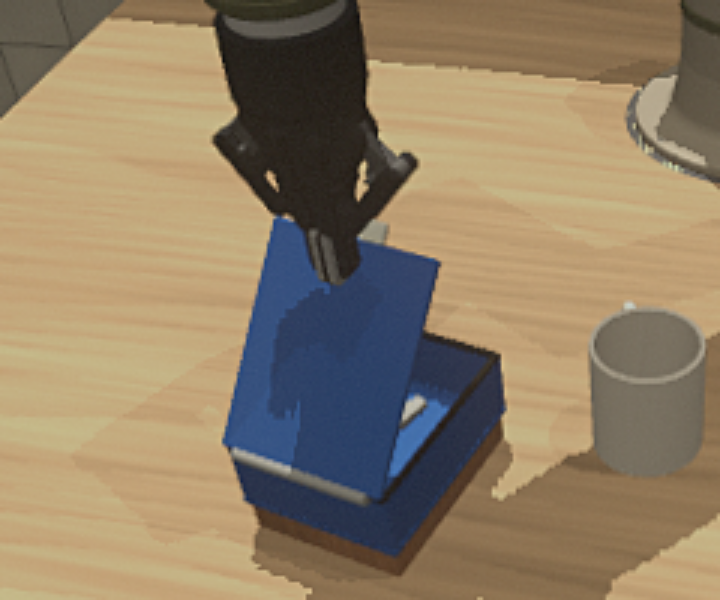

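The lid is following the fingertip: its free edge now runs from (275,220) to (440,262). I'll continue down the arc.

```bash
python3 -m handwheel '[[[1,-0.09,0.02,-0.08,0],[1,-0.09,0.02,-0.08,0],[1,-0.09,0.02,-0.08,0],[1,-0.08,0.016,-0.09,0],[1,-0.08,0.016,-0.09,0],[1,-0.08,0.016,-0.1,0],[1,-0.07,0.014,-0.1,0],[1,-0.07,0.014,-0.1,0],[1,-0.06,0.013,-0.1,0],[1,0,0,0,0]]]'
```

```text
time_s: 4.8
eef_pos: [501.9, -174.7, 140.5]
ee_rot: [-0.0, 0.995, -0.101, -0.001]
force: [-0.2, 0.3, -0.4]
grip_width: 0.002
grip_force: 0.0
```

```bash
python3 -m handwheel '[[[1,-0.05,0.01,-0.08,0],[1,-0.04,0.01,-0.09,0],[1,-0.04,0.01,-0.09,0],[1,-0.03,0.006,-0.08,0],[1,-0.03,0.006,-0.08,0],[1,-0.02,0.004,-0.08,0],[1,-0.02,0.004,-0.08,0],[1,-0.02,0.004,-0.06,0],[1,0,0,0,0],[1,0,0,0,0]]]'
```

```text
time_s: 5.8
eef_pos: [490.0, -172.2, 109.2]
ee_rot: [-0.0, 0.995, -0.101, -0.0]
force: [-0.4, 0.4, 0.0]
grip_width: 0.003
grip_force: 0.0
```

```bash
python3 -m handwheel '[[[1,-0.01,0.002,-0.05,0],[1,-0.01,0.002,-0.05,0],[1,-0.01,0.002,-0.05,0],[1,-0.01,0,-0.05,0],[1,0,0,-0.05,0],[1,0,0,-0.05,0],[1,0,0,-0.04,0],[1,0,0,-0.04,0],[1,0,0,-0.04,0]]]'; python3 - <<'E'
from rig import optics,ctrl
import cv2
c=optics.capture("scene");cv2.imwrite("pics/s3.png",cv2.resize(c["img"][60:260,60:300],None,fx=3,fy=3));print(ctrl.sense()["force"])
E
```

```text
time_s: 6.7
eef_pos: [488.0, -171.9, 88.1]
ee_rot: [-0.0, 0.995, -0.101, -0.0]
force: [-1.2, -0.1, 0.8]
grip_width: 0.003
grip_force: 0.6
[0.40525559 0.07063212 0.517142  ]
```

View pics/s3.png

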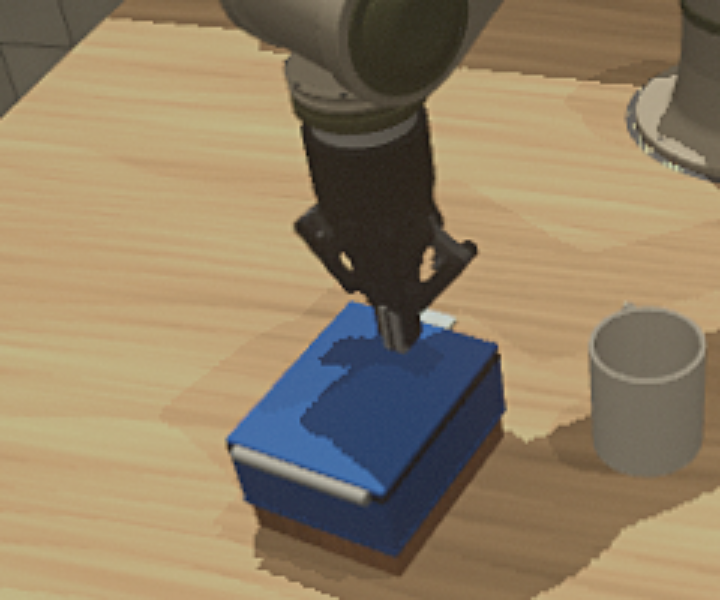

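The lid is nearly shut, with only a small gap at its near edge (about (495,350)). Now I'll press down in 1 mm steps and watch the force.

```bash
python3 -m handwheel '[[[1,0,0,-0.02,0],[1,0,0,-0.02,0],[1,0,0,-0.02,0],[1,0,0,0,0]]]'; python3 -m handwheel '[[[1,0,0,-0.02,0],[1,0,0,0,0]]]';python3 -m handwheel '[[[1,0,0,-0.02,0],[1,0,0,0,0]]]'
```

```text
time_s: 7.15
eef_pos: [488.1, -171.9, 85.2]
ee_rot: [-0.0, 0.995, -0.101, 0.0]
force: [-0.8, 0.1, 0.1]
grip_width: 0.003
grip_force: 0.3
time_s: 7.35
eef_pos: [488.1, -172.0, 84.3]
ee_rot: [0.0, 0.995, -0.101, 0.0]
force: [-0.8, -0.1, 1.3]
grip_width: -0.001
grip_force: 1.0
time_s: 7.55
eef_pos: [488.1, -171.9, 83.4]
ee_rot: [0.0, 0.995, -0.101, 0.0]
force: [-1.8, -0.4, 4.8]
grip_width: -0.007
grip_force: 2.0
```

```bash
python3 -m handwheel '[[[1,0,0,-0.01,0],[1,0,0,0,0]]]'; python3 -m handwheel '[[[1,0,0,-0.02,0],[1,0,0,0,0]]]'
```

```text
time_s: 7.75
eef_pos: [488.1, -172.0, 83.0]
ee_rot: [0.0, 0.995, -0.101, 0.0]
force: [-2.4, 0.4, 4.9]
grip_width: -0.0
grip_force: 2.6
time_s: 7.95
eef_pos: [488.1, -172.0, 82.1]
ee_rot: [0.0, 0.995, -0.101, 0.0]
force: [-3.2, 0.6, 6.5]
grip_width: 0.001
grip_force: 3.5
```

The force slope of about 2 N/mm matches the rubber, so the lid is seated. I'll retreat straight up and check.

```bash
python3 -m handwheel '[[[1,0,0,0.02,0],[1,0,0,0.05,0],[1,0,0,0.1,0],[1,0,0,0.4,0],[1,0,0,0.8,0],[1,0,0,0.8,0],[1,0,0,0.8,0],[1,0,0,0.6,0],[1,0,0,0.3,0],[1,0,0,0,0]]]'
python3 -m handwheel '[[[1,0,-0.8,0,0],[1,0,-0.8,0,0],[1,-0.3,-0.8,0,0],[1,-0.3,-0.8,0,0],[1,-0.3,-0.5,0,0],[1,0,0,0,0],[1,0,0,0,0]]]'
python3 - <<'E'
from rig import optics
import cv2,numpy as np
a=optics.capture("scene")["img"][140:255,130:310];b=optics.capture("top")["img"][160:290,240:460]
A=cv2.resize(a,None,fx=2.6,fy=2.6,interpolation=2);B=cv2.resize(b,None,fx=2.1,fy=2.1,interpolation=2)
A=np.clip(A*1.5,0,255);B=np.clip(B*2.,0,255)
o=np.zeros((590,480,3));o[:A.shape[0],:A.shape[1]]=A;o[310:310+B.shape[0],:B.shape[1]]=B
cv2.imwrite("pics/s4.png",o.astype(np.uint8))
from fit import *
q=[531.6,-181.6,23.4,-.204]
for aa in (0,.03): print(((proj("scene",[W(L(150,y),q+[aa]) for y in(-60,60)])-[130,140])*2.6).round())
E
```

```text
time_s: 8.95
eef_pos: [488.6, -172.2, 277.4]
ee_rot: [0.001, 0.995, -0.101, 0.002]
force: [-0.4, -1.1, -1.0]
grip_width: -0.003
grip_force: 0.0
time_s: 9.65
eef_pos: [442.8, -356.7, 274.1]
ee_rot: [-0.001, 0.995, -0.102, -0.001]
force: [0.0, 0.2, -0.1]
grip_width: 0.002
grip_force: 0.0
[[122.  53.]
 [251.  90.]]
[[121.  49.]
 [250.  86.]]
```

View pics/s4.png

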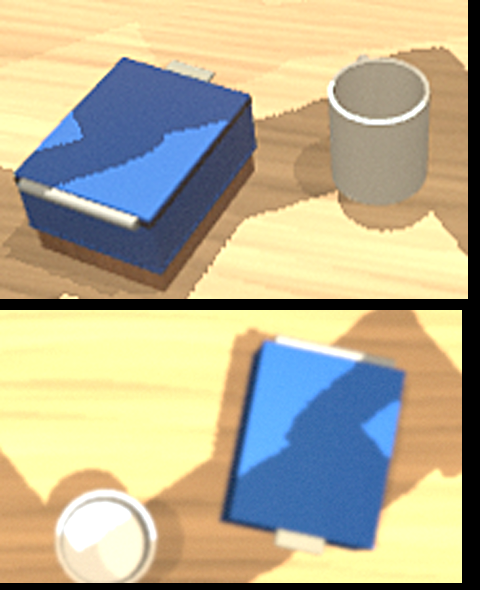

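The lid is flat on the rim, with its near corners at (123,57) and (251,94), at or just below the predicted shut line. The mug hasn't moved, so I'm handing in the job.

```bash
python3 -c "
from rig import ctrl
print(ctrl.finish_job())"
```

```text
the job is handed in; nothing more can be done
None
```

The blue tweezer-box lid was lowered gently and now rests shut on its box, the orange lid and the mug were never touched, and the job is handed in at about 10 s of the 35 s allowed; no verdict came back.

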